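# Wedge the press plate open and hold the wedge

## Task

The hinged steel plate of the little press has no handle. Pull the wooden wedge by its post up out of its upright holder, set it flat on the front of the press base and push its thin end under the free front edge of the plate until the plate just lifts off its rails, by about 4 mm. The wedge alone must do the lifting, never opening the plate wider than about a centimetre; leave the things lying about alone. Finish while still gripping the wedge in place under the raised plate.

Things in the scene. Friction and masses are not known exactly. Their poses are not given: they have to be found in the camera images.
- press: plate press, fixed: plywood base 235 x 140 x 14 mm with two rails and a hinged plate. Origin on the worktop below the middle of the plate's free front edge; x from that edge to the hinge (the way to push), y along the edge, z up. The base's flat top, 14 mm up, reaches 105 mm in front of the edge. Rails 8 mm high along x, 96 mm between them: under the shut plate the slot at the front is 8 mm high
- plate_edge (a point): middle of the lower corner of the plate's free front edge, 22 mm above the worktop when shut, higher as it lifts. Dark steel plate 118 (edge to back) x 120 x 10 mm, 0.5 to 0.9 kg, no handle
- plate (a joint): angle of the plate about its hinge, 124 mm behind the free edge and 32 mm above the worktop; 0 = shut on its rails, grows as the front edge lifts: 0.032 rad is 4 mm at the edge. It falls shut by its own weight
- holder: open-topped wooden pocket, fixed, 122 x 44 x 40 mm outside, in which the wedge lies with only its post standing out. Walls and floor 6 mm, about 3 mm play round the wedge. Origin on the worktop below the wedge's post; x along the pocket towards the wedge's nose; it reaches from x = -0.021 to 0.101; a 6 mm high foot sticks out 14 mm more at both ends
- wedge_grip (a point): grip point on the centre line of the wedge's post, 68 mm above the wedge's flat sole, 27 mm below the post's top, 34 mm above the holder's walls. Wooden wedge, about 0.12 kg, L-shaped: upright post 24 (x) x 26 (y) x 95 mm with a ramp at its foot. x from post to nose, z up. Steadiest with one finger in front of the post and one behind it
- wedge_nose (a point): thin nose of the wedge, 1.5 mm above its sole, 92 mm ahead of the post's centre. The ramp is 26 mm wide, 23 mm high at the post's front face and falls straight to 3 mm at the nose, 80 mm on. Slid flat along the press base it meets the plate when the nose is 20 mm past the edge; each further 4 mm lifts the edge 1 mm (36 mm past gives 4 mm)
- foil_roll_mid (a point): centre of a roll of copper foil lying flat, 72 mm across, 10 mm high; a bystander
- glass_chip_mid (a point): centre of a thick pink glass piece lying flat, 38 x 50 x 10 mm; a bystander
- wood_block_mid (a point): centre of a dark wooden block lying flat, 50 x 80 x 22 mm; a bystander

How it is judged:
On the way, in this order (a step that is already met when the one before it is completed fails the run):
1. the gripped wedge is pulled up clear of the holder (z of wedge_nose in the frame of holder above 0.043 m and z of wedge_grip in the frame of holder above 0.108 m and contact force between the fingers and wedge above 1 N), for 0.1 s.
2. the wedge stands on the press base with its nose under the plate's edge and the plate lifts (x of wedge_nose in the frame of press above 0.015 m and value of joint plate above 0.013 rad and contact force between wedge and plate above 0.5 N), for 0.1 s.
At the end, for the whole second after the job is handed in: plate edge still, 1.6 to 8.2 mm above its shut height (joint 0.013 to 0.0665 rad), resting on the wedge; nose 15 mm or more under the edge; wedge upright (0.12 rad), sole within 6 mm of the base, gripped and still; fingers and arm off the plate (all of step 2 and value of joint plate below 0.0665 rad and contact force between the fingers and wedge above 3 N and contact force between each of the fingers, the arm and plate below 0.5 N and angle between wedge_grip's own z axis and vertical below 0.12 rad and z of wedge_grip in the frame of press below 0.088 m and velocity of joint plate between -0.05 and 0.05 rad/s and linear speed of wedge below 0.02 m/s); the arm keeps its last pose, push and grip.
It fails at once if the plate is opened wider than about 14 mm (value of joint plate above 0.115 rad).
It fails at once if the plate is pushed or lifted by the gripper or arm (contact force between any of the fingers, the arm and plate above 5 N).
It fails at once if a bystander is moved more than 3 cm (distance of any of foil_roll_mid, glass_chip_mid, wood_block_mid from where it was at the start of the episode above 0.03 m).
It also fails if it takes over 35 s, if anything falls off the work surface, if the arm or the gripper's body presses on something with over 40 N, if the wrist force passes 120 N, or if a joint passes its speed limit or range.

## Robot

A 6-joint arm with a two-finger parallel gripper is mounted at the origin on a cart in front of the work surface, level with it; the furniture and walls round the work are solid. World frame = base frame: x ahead of the robot, y to its left, z up, the work surface at z = 0. Lengths are in m, angles in rad, forces in N, time in s.
With the tool pointing down it reaches from about 0.3 to 0.775 m from the base axis. Payload 14.6 kg.
Tool frame: the origin (TCP) lies at the very end of the fingers, on their centre line; the grasp point (between the pads) lies 19 mm behind it (ctrl.grasp_offset is the distance from the TCP to the grasp point, in m); x points along the fingers, y is the direction in which the jaws open and shut, and the axes are right-handed (so a half turn about x gives the same grasp; the last joint's range is limited). The gripper opens to 94 mm and grips with 3 to 60 N. Pads are 16 mm wide; open, the fingers measure 119 mm over their backs; the gripper's body (75 mm by 177 mm) begins 78 mm behind the grasp point.
Start: joints at [-1.344, 0.3, 1.521, -0, 1.321, -0.067], TCP at [0.159, -0.526, 0.205] pointing down, gripper open.
Joint ranges: [-3.03, 3.03], [-0.79, 2.21], [0.23, 2.52], [-1.04, 4.18], [0, 3.07], [-2.55, 2.55]. Speed limits (rad/s): [2.22, 2.22, 2.57, 3.14, 3.14, 3.14].

## Interface

Orientations are given as [roll, pitch, yaw] about the fixed x, y, z axes, in that order (R = Rz(yaw) Ry(pitch) Rx(roll)).
In Python, from station import ctrl gives the robot as it stands. The module is installed in compiled form; this text tells all that it offers.
- The arm moves only by the tool send_rows, never from a script. Its argument "rows" is a list that holds one entry, the list of rows, each a list of 4 numbers: the shift along the world's x, y, z in mm, then the turn about the world's z in rad. A call has 1 to 12 rows; each row shifts and turns the commanded pose from where the row before left it; what a row does not reach is not made up. A row lasts 1/10 s, in which the tool goes at most 50 mm and 8.59 degrees, less where a joint would pass 70% of its speed; a pose out of reach is approached as far as the arm can. A call is refused whole if a number of a shift passes 50 or a number of a turn 0.15, either way. A call with a gripper value outside its range is refused whole. "grip" is the gripper's target within -1 to 1 (shut at 1, half-way at 0, fully open at -1), set as the call begins (left out, the last holds). The fingers move at their own pace and stop on an object; "newtons" is the grip in N (left out, the last holds). Time passes only in rows, so rows that do not move let the fingers close. It gives the time, the measured TCP pose, the force and the opening at its end, in the units of the state.
- ctrl.get_obs(): the state, without advancing time (a new reading comes with each control period).
- ctrl.camera(name): name is "scene" or "side" or "wrist"; returns (picture, depth): 400x640x3 uint8, red, green, blue; 400x640 float32, m along the optical axis (not along the pixel's ray), 0 where there is no reading.
- ctrl.camera_params(name): a dict with "vertical_fov" (degrees; the focal length in pixels is half the picture's height over the tangent of half this angle, whatever the lens; pixels are square), "cx", "cy" (the principal point, pixels), "cam_to_world" (4x4, takes a point from camera to world coordinates); the wrist camera has in their place "mount" (4x4, takes a point from camera to tool coordinates, whose origin is the TCP and whose axes are the tool frame's). Camera axes: x right, y up, looking along -z (the intrinsics and any distortion apply to the point x, -y, -z); pixel columns grow to the right and rows downward; lengths in m; the calibration is good to about 2 mm. A picture is of the moment at which its call begins: read the wrist's pose just before it. camera_params takes no time and is no camera call.
- ctrl.hand_in(): hands the job in, once; it reports no verdict.
The state is a dict: "time_s": time; "qpos": joint angles; "joint_vel": joint speeds; "tau": joint torques, N m; "ee_pos": TCP position; "eef_rot": TCP orientation; "force": force on the tool from outside, world axes, zero at the start; "moment": the same for the moment, N m; "grip_width": finger opening in m.
Only numpy, scipy, OpenCV 4.12 (cv2) and the standard library are available. Lean on these libraries where they do the work, as an engineer would, in place of code of your own. Each camera call takes 0.05 s, during which the arm holds its last target.

## Working session

There is one attempt and no reset: what is moved stays moved. The work goes in short steps, Python scripts to look and compute and a tool call to move; the robot and the scene stay as the last step left them, time stands still between calls to the robot, and variables do not carry over. Pictures are saved under pics/ and viewed, and the job is handed in when it is done.

Besides the shell and the picture viewer there is one more tool, called by a JSON object that holds its "fn" and its "kwargs", one argument or row to a line. send_rows: Moves the arm, as the interface text tells. Its arguments: {"type":"object","properties":{"rows":{"type":"array"},"grip":{"type":"number"},"newtons":{"type":"number"}},"required":["rows"]}

```bash
mkdir -p pics; cat > h.py <<'E'
import numpy as np, cv2
from station import ctrl
from scipy.spatial.transform import Rotation as R
def cam(name):
    o=ctrl.get_obs(); p=ctrl.camera_params(name)
    im,d=ctrl.camera(name)
    if 'cam_to_world' in p: T=np.array(p['cam_to_world'])
    else:
        W=np.eye(4);W[:3,:3]=R.from_euler('xyz',o['eef_rot']).as_matrix();W[:3,3]=o['ee_pos'];T=W@np.array(p['mount'])
    return im,d,p,T
def snap(name,tag):
    im,d,p,T=cam(name)
    cv2.imwrite(f'pics/{tag}.png',im[...,::-1]); np.savez(f'{tag}.npz',im=im,d=d,T=T,f=200/np.tan(np.radians(p['vertical_fov']/2)),c=[p['cx'],p['cy']])
    print({k:v for k,v in p.items() if k not in('cam_to_world','mount')})
class V:
    def __init__(s,tag): s.__dict__.update(np.load(f'{tag}.npz'))
    def at(s,u,v,r=1):
        w=s.d[v-r:v+r+1,u-r:u+r+1];w=w[w>0];z=np.median(w) if len(w) else np.nan
        q=np.array([(u-s.c[0])/s.f*z,-(v-s.c[1])/s.f*z,-z,1]);return (s.T@q)[:3]
    def atz(s,u,v,h):
        q=s.T[:3,:3]@np.array([(u-s.c[0])/s.f,-(v-s.c[1])/s.f,-1]);o=s.T[:3,3];return o+q*(h-o[2])/q[2]
    def proj(s,P):
        q=np.linalg.inv(s.T)@np.append(P,1);return s.c[0]+s.f*q[0]/-q[2], s.c[1]-s.f*q[1]/-q[2]
    def cloud(s):
        v,u=np.mgrid[:400,:640];z=s.d
        q=np.stack([(u-s.c[0])/s.f*z,-(v-s.c[1])/s.f*z,-z],-1);return q@s.T[:3,:3].T+s.T[:3,3]
E
python3 -c "
from h import *
for n in ('scene','side','wrist'): snap(n,n+'0')
o=ctrl.get_obs();print(o, ctrl.grasp_offset)"
```

```text
{'vertical_fov': 56.80353437452513, 'cx': 320.57708913310535, 'cy': 202.76369610815837}
{'vertical_fov': 53.391246975469976, 'cx': 321.51983251696424, 'cy': 204.52358692847372}
{'vertical_fov': 64.16177475346622, 'cx': 316.6450661138293, 'cy': 194.7875847417796}
{'time_s': 0.15, 'qpos': array([-1.34362417e+00,  3.00312617e-01,  1.52140320e+00,  7.81075525e-06,
        1.32065967e+00, -6.65847513e-02]), 'joint_vel': array([-0.00080897, -0.00218661, -0.0028876 , -0.00143686, -0.00055372,
       -0.00134543]), 'tau': array([ 1.02350907e-03, -5.31964445e+01, -3.52822566e+01,  7.07852561e-02,
        2.36274902e-02, -6.81358279e-05]), 'ee_pos': array([ 0.15922036, -0.52626671,  0.20504851]), 'eef_rot': array([-1.64704583,  1.57001345,  1.7883018 ]), 'force': array([ 0.21566252,  0.6293231 , -0.59605025]), 'moment': array([-0.04151641, -0.03524949, -0.01850121]), 'grip_width': 0.09407028582422103} 0.0188
```

View pics/scene0.png

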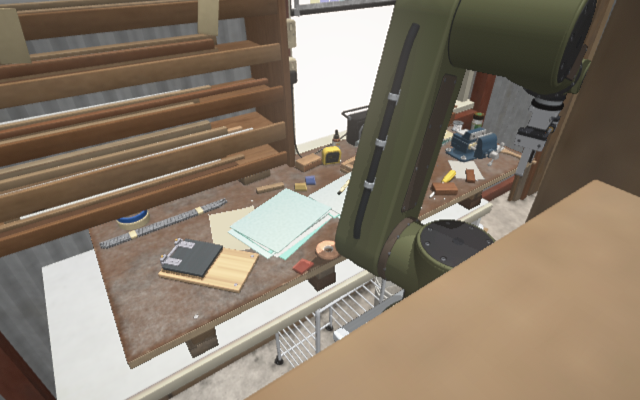

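View pics/side0.png

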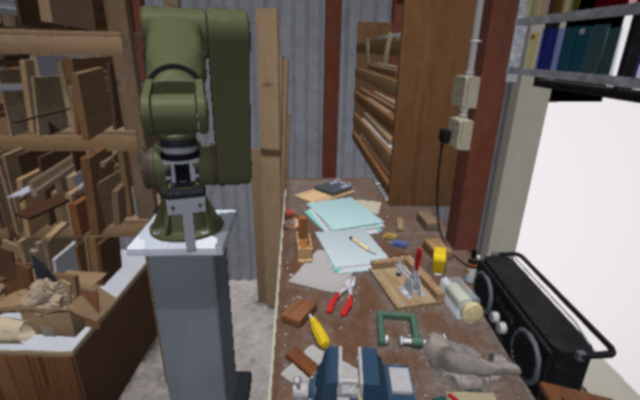

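View pics/wrist0.png

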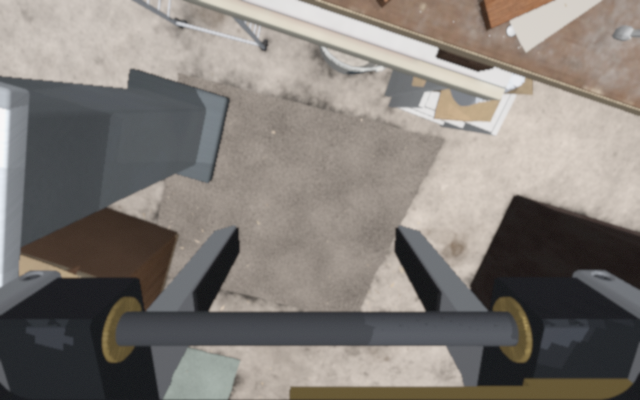

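The scene view shows the press at about (210,265), foil at (326,250) and glass at (303,266). The side view shows the holder at about (303,243). I'll enlarge these.

```bash
python3 -c "
import cv2
a=cv2.imread('pics/scene0.png');b=cv2.imread('pics/side0.png')
cv2.imwrite('pics/c1.png',cv2.resize(a[220:310,145:345],None,fx=4,fy=4,interpolation=2))
cv2.imwrite('pics/c2.png',cv2.resize(b[170:290,270:400],None,fx=5,fy=5,interpolation=2))
from h import *
V1=V('scene0');V2=V('side0')
for n,u,v in [('press',205,258),('base',235,272),('foil',330,243),('glass',303,266),('block',445,187)]: print(n,V1.at(u,v).round(3))
for n,u,v in [('press',333,187),('post',304,220),('holder',303,245),('foil',291,215),('block',298,312)]: print(n,V2.at(u,v).round(3))
"
```

```text
press [0.518 0.321 0.033]
base [0.438 0.27  0.017]
foil [ 0.392 -0.012  0.011]
glass [0.357 0.106 0.012]
block [ 0.386 -0.514  0.025]
press [0.547 0.331 0.033]
post [ 0.411 -0.164  0.094]
holder [ 0.407 -0.194  0.022]
foil [0.366 0.083 0.006]
block [ 0.39  -0.533  0.021]
```

View pics/c1.png

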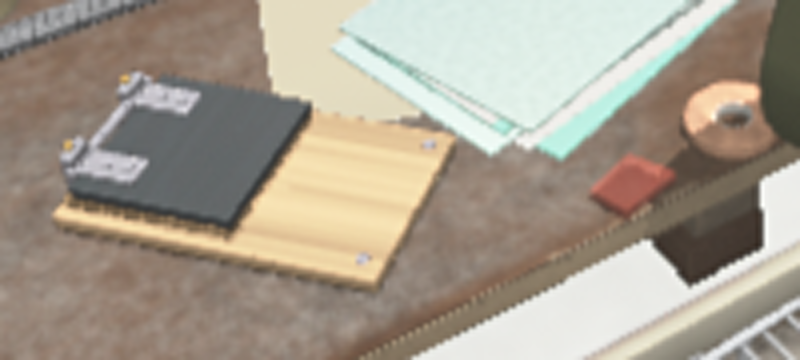

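View pics/c2.png

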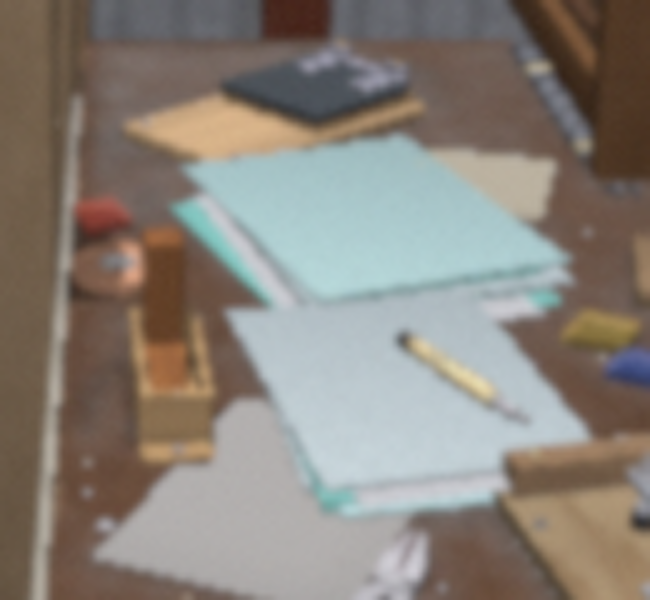

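```bash
python3 -c "
from h import *
V1=V('scene0');V2=V('side0')
f=lambda c,r:(145+c/4,220+r/4)
P={}
for n,c,r,h in [('bfR',455,138,.014),('bfL',380,285,.014),('pR',310,103,.032),('pL',235,224,.032),('bbL',55,212,.014)]:
  P[n]=V1.atz(*f(c,r),h);print(n,P[n].round(4))
C=V1.cloud()
# top of plate and base fits
m=(np.abs(C[...,2]-.032)<.004)&(np.abs(C[...,0]-.53)<.15)&(np.abs(C[...,1]-.32)<.15)&(V1.im.max(-1)<90)
print(m.sum(),np.median(C[m][:,2])); print(cv2.minAreaRect(C[m][:,:2].astype(np.float32)*1000))
C=V2.cloud()
m=(C[...,2]>.05)&(C[...,2]<.12)&(np.abs(C[...,0]-.41)<.06)&(np.abs(C[...,1]+.17)<.08)
print(m.sum(),C[m].mean(0),C[m].min(0),C[m].max(0))
m=(C[...,2]>.03)&(C[...,2]<.048)&(np.abs(C[...,0]-.41)<.06)&(np.abs(C[...,1]+.2)<.12)
print(m.sum(),C[m].mean(0),C[m].min(0),C[m].max(0))
g=lambda c,r:(270+c/5,170+r/5)
for c,r,h in[(131,312,.04),(205,312,.04),(140,392,.04),(213,392,.04),(145,230,.101),(185,230,.101)]:print(V2.atz(*g(c,r),h).round(4))
"
```

```text
bfR [0.4653 0.1858 0.014 ]
bfL [0.3718 0.2869 0.014 ]
pR [0.5384 0.2614 0.032 ]
pL [0.4566 0.3472 0.032 ]
bbL [0.5541 0.4387 0.014 ]
89 0.030581526853572183
((503.53662109375, 348.8087158203125), (159.23629760742188, 79.4058609008789), 85.8304443359375)
149 [ 0.40465876 -0.16045799  0.07895264] [ 0.39173088 -0.16770689  0.05060193] [ 0.41726803 -0.14071969  0.10264714]
177 [ 0.40943652 -0.20290051  0.03777351] [ 0.38523714 -0.25768266  0.03001966] [ 0.43321134 -0.12766592  0.04623378]
[ 0.3859 -0.1411  0.04  ]
[ 0.4338 -0.1421  0.04  ]
[ 0.3912 -0.2517  0.04  ]
[ 0.4347 -0.2528  0.04  ]
[ 0.3951 -0.149   0.101 ]
[ 0.4203 -0.1495  0.101 ]
```

```bash
python3 -c "
from h import *
o=ctrl.get_obs();M=R.from_euler('xyz',o['eef_rot']).as_matrix();print(M.round(3));y=M[:,1];print(np.degrees(np.arctan2(y[1],y[0])))
print(np.array(ctrl.camera_params('wrist')['mount']).round(3))
"
```

```text
[[-0.     0.29  -0.957]
 [ 0.001 -0.957 -0.29 ]
 [-1.    -0.001 -0.   ]]
-73.1690784043791
[[-0.     0.267 -0.964 -0.179]
 [ 1.     0.    -0.     0.001]
 [ 0.    -0.964 -0.267 -0.078]
 [ 0.     0.     0.     1.   ]]
```

{"fn": "send_rows", "kwargs": {
  "rows": [
    [[20,29.5,4,-0.0245],[20,29.5,4,-0.0245],[20,29.5,4,-0.0245],[20,29.5,4,-0.0245],[20,29.5,4,-0.0245],[20,29.5,4,-0.0245],[20,29.5,4,-0.0245],[20,29.5,4,-0.0245],[20,29.5,4,-0.0245],[20,29.5,4,-0.0245],[20,29.5,4,-0.0245],[20,29.5,4,-0.0245]]
  ]
}}

```text
time_s: 1.35
ee_pos: [0.3998, -0.171, 0.2536]
eef_rot: [-3.022, 1.571, 0.118]
force: [0.5, -0.5, 0.3]
grip_width: 0.0939
```

```bash
python3 -c "
from h import *
snap('wrist','w1')
o=ctrl.get_obs();M=R.from_euler('xyz',o['eef_rot']).as_matrix();y=M[:,1];print(o['time_s'],o['ee_pos'],o['joint_vel'].round(3),o['qpos'],np.degrees(np.arctan2(y[1],y[0])))"
```

```text
{'vertical_fov': 64.16177475346622, 'cx': 316.6450661138293, 'cy': 194.7875847417796}
1.4 [ 0.40179312 -0.16818443  0.25417695] [-0.092 -0.005  0.013 -0.008 -0.018 -0.186] [-4.81296747e-01  2.08420373e-03  1.74924914e+00  1.21635901e-03
  1.38938062e+00  1.09039573e+00] -90.06386447237234
```

View pics/w1.png

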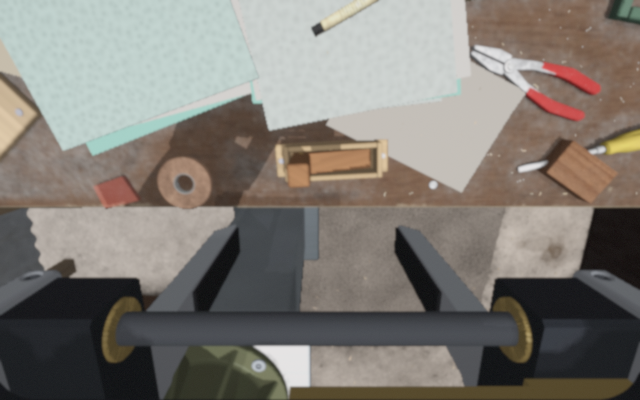

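```bash
python3 -c "
from h import *
snap('wrist','w2')
a=cv2.imread('pics/w2.png');cv2.imwrite('pics/c3.png',cv2.resize(a[120:200,260:400],None,fx=5.5,fy=5.5,interpolation=2))
o=ctrl.get_obs();print(o['ee_pos'],o['joint_vel'].round(3))"
```

```text
{'vertical_fov': 64.16177475346622, 'cx': 316.6450661138293, 'cy': 194.7875847417796}
[ 0.40071465 -0.16994573  0.25379654] [-0.077 -0.003  0.021 -0.015 -0.008 -0.109]
```

View pics/c3.png

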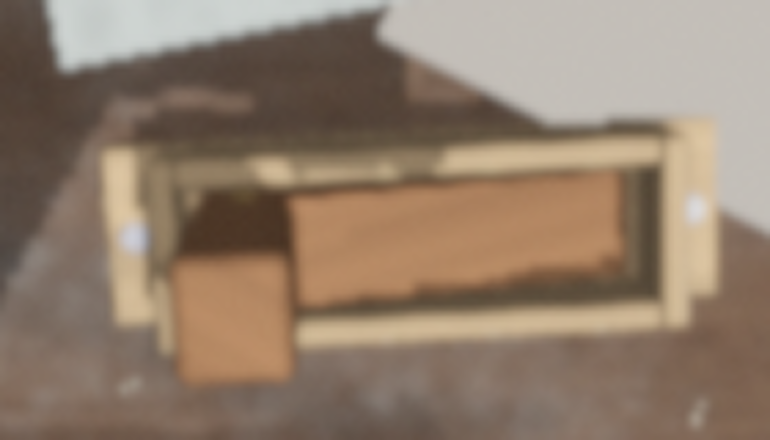

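```bash
python3 -c "
from h import *
v=V('w2');g=lambda c,r:(260+(c+.5)/5.5-.5,120+(r+.5)/5.5-.5)
for n,c,r,h in [('pTL',175,254,.101),('pTR',291,252,.101),('pBL',180,384,.101),('pBR',296,380,.101),('wTR',686,130,.04),('wBR',690,325,.04),('wBL',163,352,.04),('wTL',145,150,.04),('fBR',717,295,.006),('fTR',714,118,.006),('fTL',103,150,.006),('fBL',117,325,.006)]:
  u=g(c,r); print(n,v.atz(*u,h).round(4),v.at(int(round(u[0])),int(round(u[1]))).round(3))
print(v.at(*[int(x) for x in g(235,320)]))
"
```

```text
pTL [ 0.4197 -0.1425  0.101 ] [ 0.418 -0.141  0.09 ]
pTR [ 0.42   -0.1647  0.101 ] [ 0.418 -0.164  0.086]
pBL [ 0.394  -0.1429  0.101 ] [ 0.369 -0.134 -0.   ]
pBR [ 0.3948 -0.1655  0.101 ] [ 0.368 -0.164 -0.001]
wTR [ 0.4365 -0.2518  0.04  ] [ 0.433 -0.259  0.006]
wBR [ 0.3921 -0.2551  0.04  ] [ 0.383 -0.264 -0.   ]
wBL [ 0.3859 -0.1343  0.04  ] [ 0.376 -0.13  -0.001]
wTL [ 0.4322 -0.1314  0.04  ] [ 0.428 -0.128  0.005]
fBR [ 0.3922 -0.2688  0.006 ] [ 0.391 -0.27  -0.001]
fTR [ 0.4356 -0.2655  0.006 ] [ 0.435 -0.266  0.003]
fTL [ 0.4281 -0.118   0.006 ] [ 0.428 -0.117  0.004]
fBL [ 0.3848 -0.12    0.006 ] [ 0.383 -0.119 -0.001]
[ 0.40746709 -0.15343393  0.10037466]
```

{"fn": "send_rows", "kwargs": {
  "rows": [
    [[4,9,-20,0.023],[4.5,8.5,-25,0.023],[0,0,-30,0],[0,0,-25,0],[0,0,-20,0],[0,0,0,0],[0,0,0,0]]
  ]
}}

```text
time_s: 2.15
ee_pos: [0.4077, -0.1554, 0.134]
eef_rot: [0.077, 1.571, -3.02]
force: [-0.5, -0.5, 0.5]
grip_width: 0.0941
```

```bash
python3 -c "
from h import *
snap('wrist','w3')
o=ctrl.get_obs();M=R.from_euler('xyz',o['eef_rot']).as_matrix();y=M[:,1];print(o['time_s'],o['ee_pos'],o['joint_vel'].round(3),np.degrees(np.arctan2(y[1],y[0])))"
```

```text
{'vertical_fov': 64.16177475346622, 'cx': 316.6450661138293, 'cy': 194.7875847417796}
2.2 [ 0.40800922 -0.15542383  0.13441901] [ 0.003 -0.009 -0.005 -0.002 -0.002  0.003] -87.39052798593302
```

View pics/w3.png

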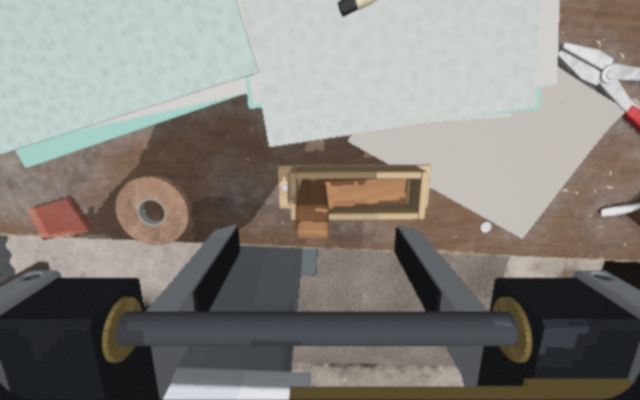

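```bash
python3 -c "
from h import *
v=V('w3')
a=cv2.imread('pics/w3.png');cv2.imwrite('pics/c4.png',cv2.resize(a[150:250,265:445],None,fx=4,fy=4,interpolation=2))
for u in [(297,218),(328,218),(328,237),(298,237)]: print(v.atz(*u,.101).round(4))
"
```

```text
[ 0.4094 -0.1424  0.101 ]
[ 0.4104 -0.1641  0.101 ]
[ 0.3961 -0.1649  0.101 ]
[ 0.3951 -0.1435  0.101 ]
```

View pics/c4.png

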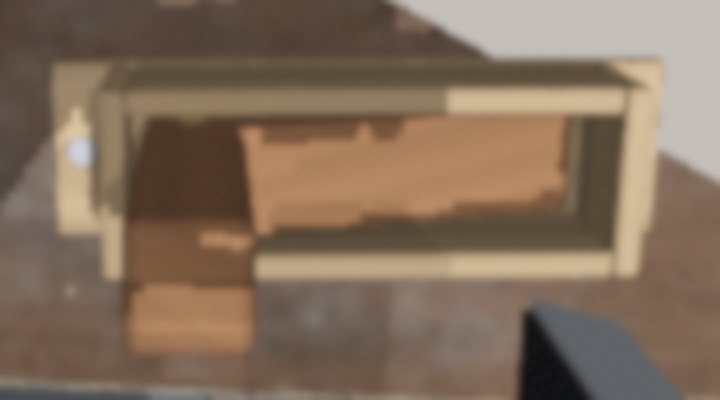

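{"fn": "send_rows", "kwargs": {
  "rows": [
    [[0,1.5,-20,0],[0,0,-25,0],[0,0,-20,0],[0,0,-14,0],[0,0,0,0],[0,0,0,0]]
  ]
}}

```text
time_s: 2.8
ee_pos: [0.4083, -0.1538, 0.0556]
eef_rot: [2.651, 1.569, -0.445]
force: [0.2, -0.6, -0.2]
grip_width: 0.0943
```

{"fn": "send_rows", "kwargs": {
  "rows": [
    [[0,0,0,0],[0,0,0,0],[0,0,0,0],[0,0,0,0],[0,0,0,0],[0,0,0,0],[0,0,0,0],[0,0,0,0]]
  ],
  "grip": 1,
  "newtons": 40
}}

```text
time_s: 3.6
ee_pos: [0.4078, -0.1534, 0.0544]
eef_rot: [-0.331, 1.571, 2.857]
force: [0.4, -0.2, 0.3]
grip_width: 0.0331
```

{"fn": "send_rows", "kwargs": {
  "rows": [
    [[0,0,0,0],[0,0,0,0],[0,0,0,0],[0,0,0,0]]
  ]
}}

```text
time_s: 4.0
ee_pos: [0.4078, -0.1534, 0.0544]
eef_rot: [-0.97, 1.571, 2.217]
force: [-0.4, 1.1, -0.2]
grip_width: 0.0236
```

{"fn": "send_rows", "kwargs": {
  "rows": [
    [[0,0,5,0],[0,0,10,0],[0,0,15,0],[0,0,20,0],[0,0,25,0],[0,0,25,0],[0,0,10,0],[0,0,0,0],[0,0,0,0]]
  ]
}}

```text
time_s: 4.9
ee_pos: [0.4074, -0.1533, 0.1637]
eef_rot: [-0.47, 1.57, 2.717]
force: [-0.1, 0.6, -1.9]
grip_width: 0.0237
```

```bash
python3 -c "
from h import *
snap('side','s4');snap('wrist','w4')
a=cv2.imread('pics/s4.png');cv2.imwrite('pics/c5.png',cv2.resize(a[130:290,230:400],None,fx=3.7,fy=3.7,interpolation=2))
o=ctrl.get_obs();print(o['ee_pos'],o['grip_width'],o['force'])"
```

```text
{'vertical_fov': 53.391246975469976, 'cx': 321.51983251696424, 'cy': 204.52358692847372}
{'vertical_fov': 64.16177475346622, 'cx': 316.6450661138293, 'cy': 194.7875847417796}
[ 0.40728335 -0.15321697  0.16333355] 0.024183150007024215 [ 0.55193578  0.50489596 -2.18244581]
```

View pics/c5.png

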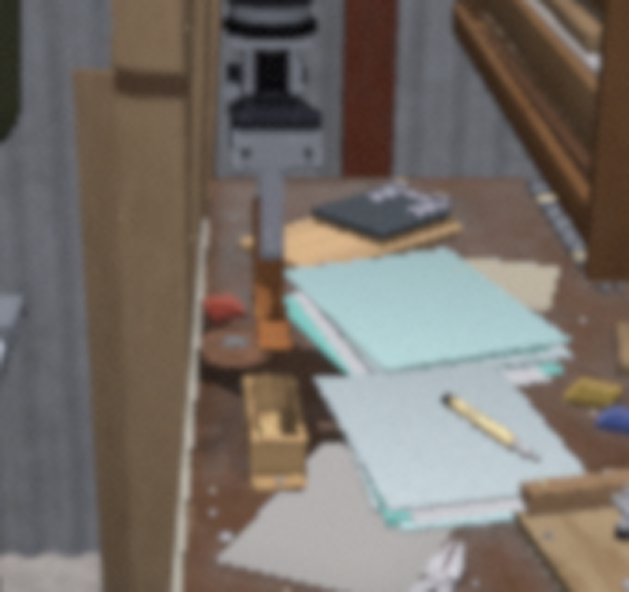

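View pics/w4.png

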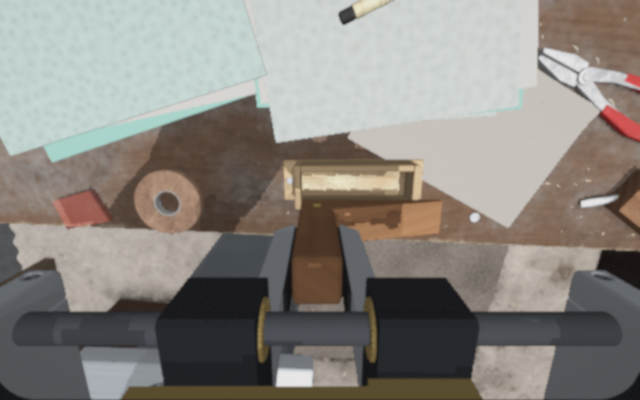

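{"fn": "send_rows", "kwargs": {
  "rows": [
    [[1,24.5,3,0.142],[1,24.5,3,0.142],[1,24.5,3,0.142],[1,24.5,3,0.142],[1,24.5,3,0.142],[1,24.5,3,0.142],[1,24.5,3,0.142],[1,24.5,3,0.142]]
  ]
}}

```text
time_s: 5.8
ee_pos: [0.4154, 0.0436, 0.1877]
eef_rot: [-1.176, 1.569, -3.13]
force: [0.5, -0.6, -1.4]
grip_width: 0.0239
```

{"fn": "send_rows", "kwargs": {
  "rows": [
    [[1,24.5,0,0.142],[1,24.5,0,0.142],[1,24.5,0,0.142],[1,24.5,0,0.142],[1,24.5,0,0.142],[1,24.5,0,0.142],[1,24.5,0,0.142],[1,19.5,0,0.142],[0,0,0,0],[0,0,0,0],[0,0,0,0]]
  ]
}}

```text
time_s: 6.9
ee_pos: [0.4237, 0.2328, 0.188]
eef_rot: [-1.732, 1.57, -2.559]
force: [-0.5, 0.4, -1.9]
grip_width: 0.0239
```

```bash
python3 -c "
from h import *
snap('wrist','w5')
o=ctrl.get_obs();M=R.from_euler('xyz',o['eef_rot']).as_matrix();y=M[:,1];print(o['time_s'],o['ee_pos'],o['joint_vel'].round(3),o['grip_width'],np.degrees(np.arctan2(y[1],y[0])))"
```

```text
{'vertical_fov': 64.16177475346622, 'cx': 316.6450661138293, 'cy': 194.7875847417796}
6.95 [0.42373394 0.23283708 0.18817691] [-0.    -0.003 -0.004 -0.     0.003 -0.006] 0.02375145147131631 42.64646873459406
```

View pics/w5.png

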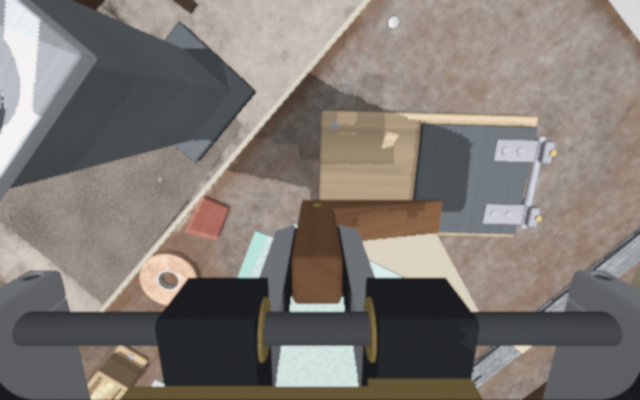

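```bash
python3 -c "
import cv2
a=cv2.imread('pics/w5.png');cv2.imwrite('pics/c6.png',cv2.resize(a[95:245,305:565],None,fx=3,fy=3,interpolation=2))"
```

```text
(no output)
```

View pics/c6.png

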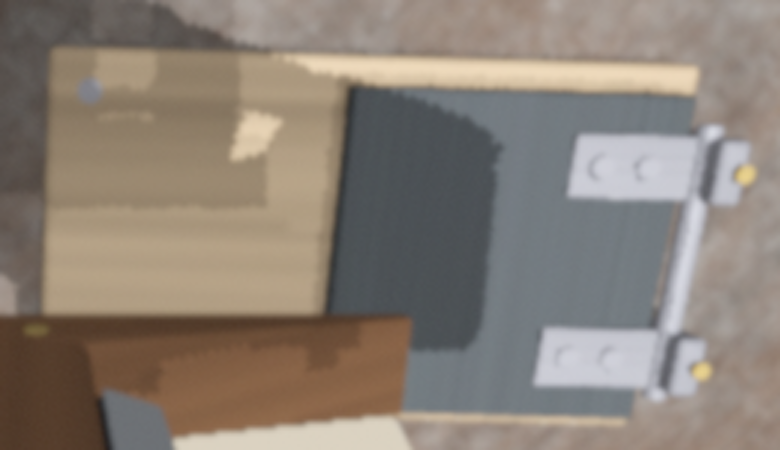

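```bash
python3 -c "
from h import *
v=V('w5');g=lambda c,r:(305+(c+.5)/3-.5,95+(r+.5)/3-.5)
P={}
for n,c,r,h in [('bTL',52,48,.014),('bTR',698,66,.014),('bfm',43,315,.014),('pTL',355,88,.032),('pfm',337,315,.032),('pTR',697,95,.032),('pBR',632,415,.032),('wn1',411,317,.144),('wn2',402,414,.144)]:
  P[n]=v.atz(*g(c,r),h);u=g(c,r);print(n,P[n].round(4), v.at(int(u[0]),int(u[1]),2).round(4))
a=lambda p,q:np.degrees(np.arctan2(*(P[q]-P[p])[1::-1]))
print('bside',a('bTL','bTR'),np.linalg.norm(P['bTL']-P['bTR']));print('bfront',a('bTL','bfm')+90,'pfront',a('pTL','pfm')+90)
print('pside',a('pTL','pTR'),np.linalg.norm(P['pTL']-P['pTR']))
"
```

```text
bTL [0.3783 0.2896 0.014 ] [3.780e-01 2.902e-01 3.000e-04]
bTR [0.5525 0.4415 0.014 ] [ 0.5592  0.448  -0.0006]
bfm [0.4432 0.2147 0.014 ] [0.4428 0.2151 0.0132]
pTL [0.4631 0.35   0.032 ] [0.4641 0.3507 0.0284]
pfm [0.5182 0.291  0.032 ] [0.5177 0.2915 0.0319]
pTR [0.5508 0.4276 0.032 ] [0.5677 0.4411 0.    ]
pBR [0.6284 0.3393 0.032 ] [6.526e-01 3.438e-01 1.000e-04]
wn1 [0.4826 0.3022 0.144 ] [0.5377 0.3085 0.0321]
wn2 [0.5    0.2839 0.144 ] [0.5642 0.2812 0.0309]
bside 41.08133149752263 0.23115174757606266
bfront 40.88383617835037 pfront 43.07310307089752
pside 41.48266974047732 0.11717761419424233
```

{"fn": "send_rows", "kwargs": {
  "rows": [
    [[1.5,3,-15,-0.012],[1.5,3.5,-25,-0.011],[0,0,-25,0],[0,0,-25,0],[0,0,-15,0],[0,0,-10,0],[0,0,0,0],[0,0,0,0]]
  ]
}}

```text
time_s: 7.75
ee_pos: [0.4272, 0.24, 0.0741]
eef_rot: [1.309, 1.57, 0.461]
force: [-0.5, 0.4, -0.1]
grip_width: 0.024
```

```bash
python3 -c "
from h import *
snap('wrist','w6');snap('scene','sc6')
a=cv2.imread('pics/w6.png');cv2.imwrite('pics/c7.png',cv2.resize(a[90:250,300:560],None,fx=3,fy=3,interpolation=2))
a=cv2.imread('pics/sc6.png');cv2.imwrite('pics/c8.png',cv2.resize(a[200:310,145:305],None,fx=5,fy=5,interpolation=2))
o=ctrl.get_obs();M=R.from_euler('xyz',o['eef_rot']).as_matrix();y=M[:,1];print(o['time_s'],o['ee_pos'],o['force'],o['grip_width'],np.degrees(np.arctan2(y[1],y[0])))"
```

```text
{'vertical_fov': 64.16177475346622, 'cx': 316.6450661138293, 'cy': 194.7875847417796}
{'vertical_fov': 56.80353437452513, 'cx': 320.57708913310535, 'cy': 202.76369610815837}
7.85 [0.42726153 0.24019432 0.0743758 ] [ 0.15646046  0.16563459 -0.79252141] 0.023948904086705716 41.46084665445246
```

View pics/c7.png

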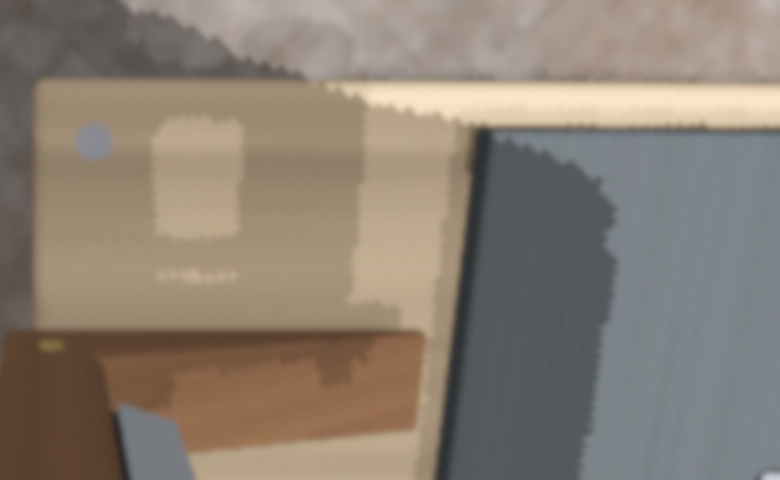

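View pics/c8.png

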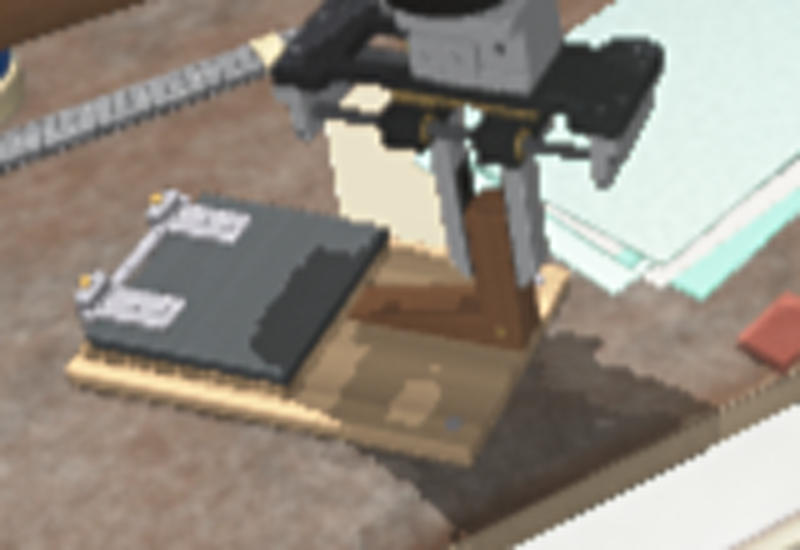

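{"fn": "send_rows", "kwargs": {
  "rows": [
    [[0,0,-5,0],[0,0,-4,0],[0,0,-1.5,0],[0,0,0,0],[0,0,0,0]]
  ]
}}

```text
time_s: 8.35
ee_pos: [0.4268, 0.2401, 0.0629]
eef_rot: [-2.807, 1.571, 2.629]
force: [0.8, -0.6, -1.5]
grip_width: 0.0239
```

{"fn": "send_rows", "kwargs": {
  "rows": [
    [[0,0,-1,0],[0,0,0,0],[0,0,0,0]]
  ]
}}

```text
time_s: 8.65
ee_pos: [0.4269, 0.2401, 0.0624]
eef_rot: [1.215, 1.57, 0.368]
force: [-2.0, -0.3, 5.2]
grip_width: 0.0237
```

{"fn": "send_rows", "kwargs": {
  "rows": [
    [[0,0,-0.7,0],[0,0,0,0],[0,0,0,0]]
  ]
}}

```text
time_s: 8.95
ee_pos: [0.4269, 0.2401, 0.0624]
eef_rot: [1.197, 1.57, 0.351]
force: [-7.5, -4.1, 15.8]
grip_width: 0.0238
```

{"fn": "send_rows", "kwargs": {
  "rows": [
    [[3,2.6,0.3,0],[3.75,3.3,0,0],[3.75,3.3,0,0],[3.75,3.3,0,0],[3.75,3.3,0,0],[3,2.6,0,0],[0,0,0,0],[0,0,0,0]]
  ]
}}

```text
time_s: 9.75
ee_pos: [0.4482, 0.2586, 0.0624]
eef_rot: [1.156, 1.57, 0.309]
force: [-1.9, -1.0, 7.6]
grip_width: 0.0238
```

```bash
python3 -c "
from h import *
snap('wrist','w7');snap('scene','sc7')
a=cv2.imread('pics/w7.png');cv2.imwrite('pics/c9.png',cv2.resize(a[90:250,300:560],None,fx=3,fy=3,interpolation=2))
a=cv2.imread('pics/sc7.png');cv2.imwrite('pics/c10.png',cv2.resize(a[200:310,145:305],None,fx=5,fy=5,interpolation=2))
o=ctrl.get_obs();M=R.from_euler('xyz',o['eef_rot']).as_matrix();y=M[:,1];print(o['time_s'],o['ee_pos'],o['force'],o['grip_width'],np.degrees(np.arctan2(y[1],y[0])))"
```

```text
{'vertical_fov': 64.16177475346622, 'cx': 316.6450661138293, 'cy': 194.7875847417796}
{'vertical_fov': 56.80353437452513, 'cx': 320.57708913310535, 'cy': 202.76369610815837}
9.85 [0.44820383 0.25862052 0.06241661] [-1.9728624  -1.30487474  7.31100446] 0.023514554847099394 41.48638746967707
```

View pics/c9.png

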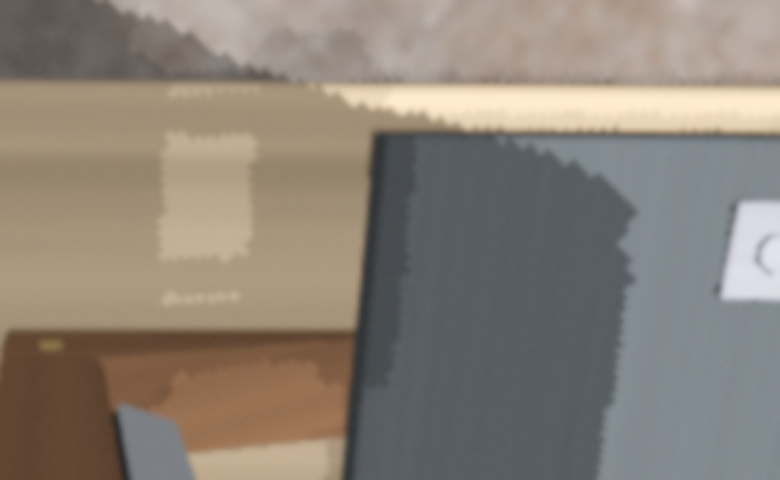

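View pics/c10.png

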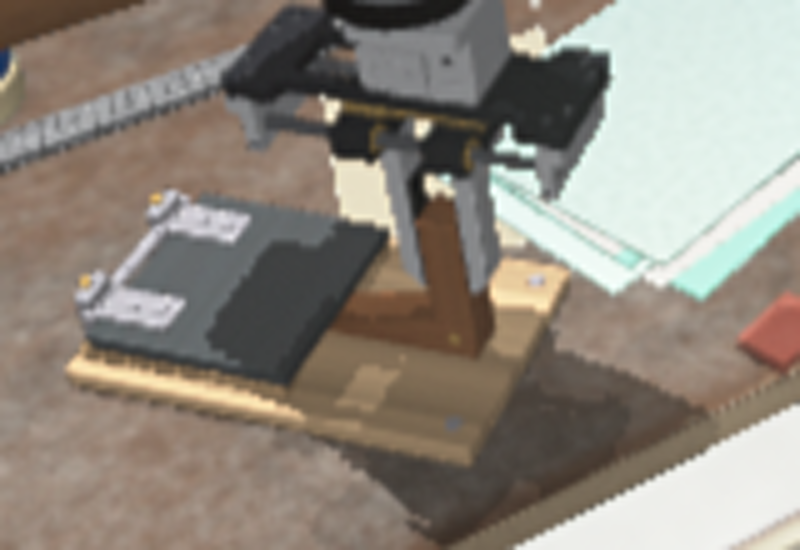

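{"fn": "send_rows", "kwargs": {
  "rows": [
    [[1.5,1.3,0,0],[1.5,1.3,0,0],[1.5,1.3,0,0],[1.5,1.3,0,0],[1.5,1.3,0,0],[0,0,0,0],[0,0,0,0]]
  ]
}}

```text
time_s: 10.55
ee_pos: [0.4544, 0.2639, 0.0626]
eef_rot: [-1.542, 1.568, -2.389]
force: [-15.1, -14.9, 21.4]
grip_width: 0.0239
```

```bash
cat > plate.py <<'E'
from h import *
import sys
# mean height of plate-top along its press x from several views' depth
def prof(tag):
    v=V(tag);C=v.cloud();a=np.radians(41.3);d=C[...,:2]-[.502,.3053]
    X=d@[np.cos(a),np.sin(a)];Y=d@[-np.sin(a),np.cos(a)]
    out=[]
    for x0 in (.01,.03,.05,.07):
        m=(abs(X-x0)<.008)&(Y>.02)&(Y<.055)&(C[...,2]>.02)&(C[...,2]<.05)
        out.append((m.sum(),round(float(np.mean(C[m][:,2]))*1000,2) if m.any() else None))
    print(tag,out)
for t in sys.argv[1:]: prof(t)
E
python3 -c "
from h import *
snap('wrist','w8');snap('scene','sc8')
a=cv2.imread('pics/w8.png');cv2.imwrite('pics/c11.png',cv2.resize(a[90:250,300:560],None,fx=3,fy=3,interpolation=2))
a=cv2.imread('pics/sc8.png');cv2.imwrite('pics/c12.png',cv2.resize(a[200:310,145:305],None,fx=5,fy=5,interpolation=2))
o=ctrl.get_obs();print(o['time_s'],o['ee_pos'],o['force'],o['grip_width'])"
python3 plate.py w6 w7 w8 sc6 sc7 sc8
```

```text
{'vertical_fov': 64.16177475346622, 'cx': 316.6450661138293, 'cy': 194.7875847417796}
{'vertical_fov': 56.80353437452513, 'cx': 320.57708913310535, 'cy': 202.76369610815837}
10.65 [0.4543488  0.26392994 0.06258247] [-16.35703981 -13.87719911  21.91228933] 0.023589858312884456
w6 [(np.int64(1109), 31.27), (np.int64(1115), 31.24), (np.int64(1109), 31.25), (np.int64(1124), 31.26)]
w7 [(np.int64(1242), 31.29), (np.int64(1226), 31.26), (np.int64(1236), 31.26), (np.int64(1252), 31.29)]
w8 [(np.int64(1244), 32.93), (np.int64(1245), 32.63), (np.int64(1252), 32.31), (np.int64(1249), 32.03)]
sc6 [(np.int64(55), 33.24), (np.int64(58), 33.16), (np.int64(62), 33.2), (np.int64(52), 33.29)]
sc7 [(np.int64(64), 33.03), (np.int64(57), 33.43), (np.int64(56), 33.74), (np.int64(54), 33.19)]
sc8 [(np.int64(62), 34.7), (np.int64(58), 34.64), (np.int64(59), 34.43), (np.int64(56), 34.3)]
```

View pics/c12.png

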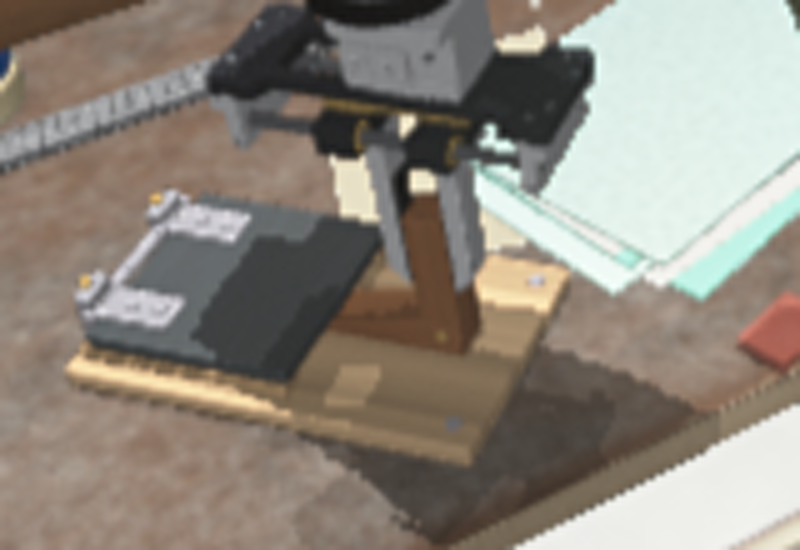

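View pics/c11.png

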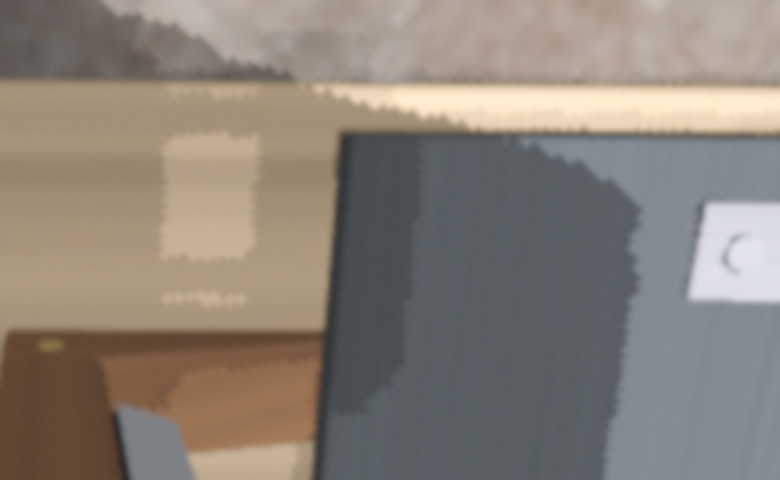

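{"fn": "send_rows", "kwargs": {
  "rows": [
    [[1.5,1.3,0,0],[1.5,1.3,0,0],[1.5,1.3,0,0],[1.5,1.3,0,0],[0.7,0.6,0,0],[0,0,0,0],[0,0,0,0],[0,0,0,0]]
  ]
}}

```text
time_s: 11.45
ee_pos: [0.461, 0.2697, 0.0626]
eef_rot: [-1.539, 1.568, -2.385]
force: [-16.1, -15.1, 21.1]
grip_width: 0.0238
```

```bash
python3 -c "
from h import *
snap('wrist','w9');snap('scene','sc9')
a=cv2.imread('pics/w9.png');cv2.imwrite('pics/c13.png',cv2.resize(a[90:250,200:460],None,fx=3,fy=3,interpolation=2))
a=cv2.imread('pics/sc9.png');cv2.imwrite('pics/c14.png',cv2.resize(a[200:310,145:305],None,fx=5,fy=5,interpolation=2))
o=ctrl.get_obs();M=R.from_euler('xyz',o['eef_rot']).as_matrix();print(o['time_s'],o['ee_pos'],o['force'],o['grip_width'],o['joint_vel'].round(4),M[:,0].round(4))"
python3 plate.py w9 sc9
```

```text
{'vertical_fov': 64.16177475346622, 'cx': 316.6450661138293, 'cy': 194.7875847417796}
{'vertical_fov': 56.80353437452513, 'cx': 320.57708913310535, 'cy': 202.76369610815837}
11.55 [0.4609899  0.2696966  0.06258004] [-16.12205287 -14.03492366  21.0011784 ] 0.02367524541474611 [ 0.0011 -0.0018  0.0015 -0.0012  0.0024 -0.0002] [-0.0024 -0.0022 -1.    ]
w9 [(np.int64(1279), 35.01), (np.int64(1262), 34.37), (np.int64(1246), 33.7), (np.int64(1243), 33.03)]
sc9 [(np.int64(66), 36.5), (np.int64(52), 36.68), (np.int64(53), 35.84), (np.int64(51), 35.13)]
```

View pics/c14.png

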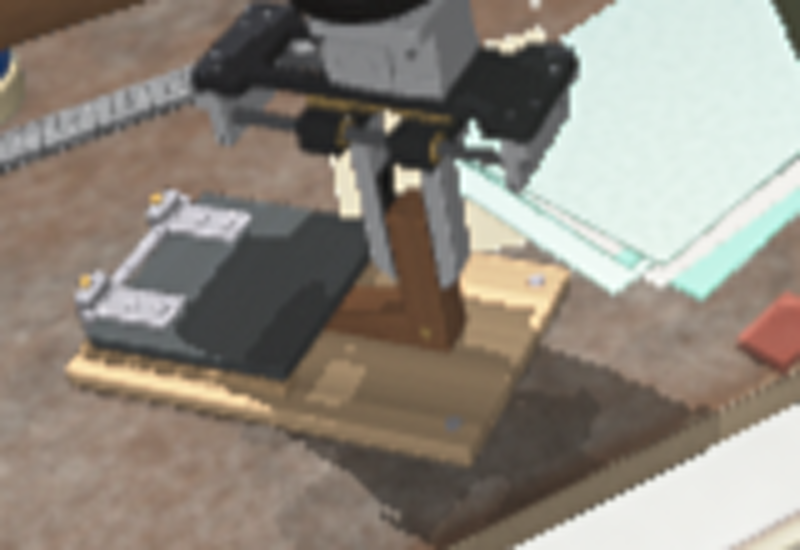

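View pics/c13.png

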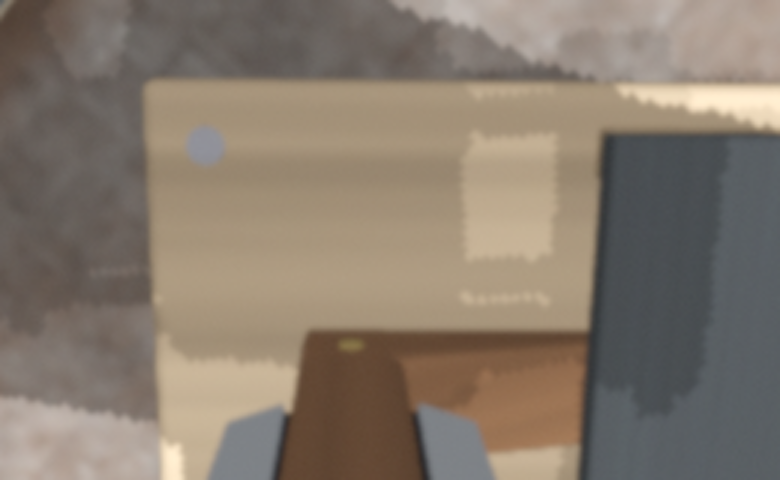

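{"fn": "send_rows", "kwargs": {
  "rows": [
    [[0,0,0,0],[0,0,0,0],[0,0,0,0],[0,0,0,0]]
  ]
}}

```text
time_s: 11.95
ee_pos: [0.461, 0.2697, 0.0626]
eef_rot: [-1.539, 1.568, -2.386]
force: [-16.8, -13.8, 21.2]
grip_width: 0.0243
```

```bash
python3 -c "
from h import *
snap('wrist','w10')
o=ctrl.get_obs();print(o['time_s'],o['ee_pos'],o['force'],o['joint_vel'].round(4),o['grip_width'])
import os;os.system('python3 plate.py w10') if 0 else None
print(ctrl.hand_in())"; python3 plate.py w10
```

```text
{'vertical_fov': 64.16177475346622, 'cx': 316.6450661138293, 'cy': 194.7875847417796}
12.0 [0.46102948 0.26970259 0.06258868] [-15.8845225  -14.23336193  21.45909654] [-0.0002  0.0015  0.0011 -0.0009 -0.0004  0.0012] 0.023969343706087266
the job is handed in; nothing more can be done
None
w10 [(np.int64(1274), 35.05), (np.int64(1256), 34.37), (np.int64(1252), 33.72), (np.int64(1244), 33.03)]
```

I gripped the wedge by its post, pulled it out of the holder, set it flat on the press base and pushed its nose under the plate. I handed the job in at about 12 s with the wedge still gripped; the hand-in reports no verdict.

What the last checks before hand-in showed:
- **Plate:** the wrist depth camera gives a tilt of about 0.033 rad, so the edge is about 4 mm up. The two readings 0.5 s apart agreed. The earlier scene-camera depth fits this, though its readings scatter by about 0.5 mm.
- **Wedge:** the nose is about 36–37 mm past the edge, calculated from the arm position and the measured press position. The tool is vertical to within about 0.003 rad. The sole was down on the base, with about 21 N upward and 21 N sideways force on the tool.
- **Grip:** the finger opening is 24 mm (the post's width) at 40 N, and the arm is at rest.
- **Clearance:** the front finger is about 25–30 mm short of the plate edge.

I never went near the foil roll, glass piece or wood block, but I did not measure their positions again at the end. Estimates of the press's direction from the pictures ranged from about 40° to 44°. I used 41.3°, and the wedge looked parallel to the base in the close-up view.

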